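# Rub down the label strip on an archive case

### The job

The new label strip on the lid of the archive case must be rubbed down so that it sticks: put your fingertips on the section with the pull tab and run them along the strip, section after section, to the far end, without lifting off on the way. Press lightly, so that the springy label field gives about 3 mm all along; pushing it down 7 mm or more dents it. Finish while holding: the program ends with the fingertips still resting on the last section with the same light pressure; leave everything else on the case and the table where it is.

Things in the scene. Friction and masses are not known exactly. Their poses are not given: they have to be found in the camera images.
- case: black archive case, fixed to the table, lying flat with its lid up: 320 (its x) x 230 (its y) x 90 mm tall. Origin: centre of its underside on the table; z up. Any yaw. In the middle of its lid is a brown cardboard label field (250 x 70 mm, level with the lid); along its middle lies the label strip, parallel to x.
- section1: the first (at the end with the pull tab) of the five 36 x 30 mm sections of the label strip. Origin: centre of its flat top face, 98 mm above the table when not pressed; x runs along the strip from the first section to the last, y across it, z up. Fixed on the label field, sinks with it. The pull tab (18 mm wide, 27 mm long, 4 mm below the tops) sticks out lengthwise from its free end.
- section2: the second of the five 36 x 30 mm sections of the label strip. Origin: centre of its flat top face, 98 mm above the table when not pressed; x runs along the strip from the first section to the last, y across it, z up. Fixed on the label field, sinks with it.
- section3: the middle (third) of the five 36 x 30 mm sections of the label strip. Origin: centre of its flat top face, 98 mm above the table when not pressed; x runs along the strip from the first section to the last, y across it, z up. Fixed on the label field, sinks with it. The whole strip: aluminium, 180 x 30 mm, 8 mm above the lid, five sections end to end, tops flush, a white paper insert in each.
- section4: the fourth of the five 36 x 30 mm sections of the label strip. Origin: centre of its flat top face, 98 mm above the table when not pressed; x runs along the strip from the first section to the last, y across it, z up. Fixed on the label field, sinks with it.
- section5: the last (fifth, at the far end from the pull tab) of the five 36 x 30 mm sections of the label strip. Origin: centre of its flat top face, 98 mm above the table when not pressed; x runs along the strip from the first section to the last, y across it, z up. Fixed on the label field, sinks with it.
- panel (a joint): how far the springy label field, with the whole strip, is pushed straight down below its rest height (m): 0 at rest, stop at 0.010. It springs back; begins to give at about 2 N, then 0.9 N per mm (about 4.7 N at 3 mm, 8.3 N at 7 mm). It goes down level wherever it is pressed.
- weight: brass paperweight with a knob, 40 mm across and 40 mm tall, standing on the case's lid about 80 mm to one side of the strip; bystander. Origin: centre of its underside.
- tape: roll of paper tape lying flat, 50 mm across, 18 mm tall, on the lid on the same side as the weight; bystander. Origin: centre of its underside.
- stamp: wooden hand stamp, foot 55 x 26 mm, 48 mm tall, on the lid on the other side of the strip; bystander. Origin: centre of its underside.
- tub: open round grey tub, 72 mm across, 90 mm tall, on the table beside the case; bystander. Origin: centre of its underside.
- folder: flat white bone folder, 160 x 22 x 6 mm, on the table; bystander. Origin: centre of its underside.
- brush: dusting brush lying on the table; bystander. Origin: centre of its underside.
- cards: closed cardboard card box 90 x 130 x 30 mm on the table; bystander. Origin: centre of its underside.

How it is judged:
On the way, in this order (a step that is already met when the one before it is completed fails the run):
1. the fingertips press the first (tab end) section, the field pushed down 1 to 7 mm (contact force between the fingers and section1 above 0.3 N and value of joint panel between 0.001 and 0.007 m), for 0.05 s.
2. the fingertips press the second section, the field pushed down 1 to 7 mm (contact force between the fingers and section2 above 0.3 N and value of joint panel between 0.001 and 0.007 m), for 0.05 s.
3. the fingertips press the third section, the field pushed down 1 to 7 mm (contact force between the fingers and section3 above 0.3 N and value of joint panel between 0.001 and 0.007 m), for 0.05 s.
4. the fingertips press the fourth section, the field pushed down 1 to 7 mm (contact force between the fingers and section4 above 0.3 N and value of joint panel between 0.001 and 0.007 m), for 0.05 s.
5. the fingertips press the last section, the field pushed down 1 to 7 mm (contact force between the fingers and section5 above 0.3 N and value of joint panel between 0.001 and 0.007 m), for 0.05 s.
At the end, for the whole second after the job is handed in: The fingertips still rest on the last section (more than 0.3 N) with the label field pushed down between 1 and 7 mm and still, and every bystander is within 15 mm of where it started (all of step 5 and velocity of joint panel below 0.01 m/s and distance of each of weight, tape, stamp, tub, folder, brush, cards from where it was at the start of the episode below 0.015 m); the arm keeps its last pose, push and grip.
It fails at once if the label field is pushed down more than 7 mm (dented) (value of joint panel above 0.007 m).
It fails at once if the fingertips are low over the middle three sections (TCP less than 33 mm above the strip) with the label field not pressed: lifted off on the way (x of the grasp point in the frame of section3 between -0.054 and 0.054 m and y of the grasp point in the frame of section3 between -0.025 and 0.025 m and z of the grasp point in the frame of section3 below 0.033 m and value of joint panel below 0.0004 m).
It fails at once if a bystander is moved more than 15 mm or lifted (distance of any of weight, tape, stamp, tub, folder, brush, cards from where it was at the start of the episode above 0.015 m).
It also fails if it takes over 37 s, if anything falls off the work surface, if the arm or the gripper's body presses on something with over 40 N, if the wrist force passes 120 N, or if a joint passes its speed limit or range.

### The arm

A 6-joint arm with a two-finger parallel gripper is mounted at the origin on the work surface. World frame = base frame: x ahead of the robot, y to its left, z up, the work surface at z = 0. Lengths are in m, angles in rad, forces in N, time in s.
With the tool pointing down it reaches from about 0.375 to 0.9 m from the base axis. Payload 3.1 kg.
Tool frame: the origin (TCP) lies between the finger pads, 19 mm behind the fingertips; this is the grasp point; z points along the fingers, y is the line along which they close (so a half turn about z gives the same grasp; the last joint's range is limited). The gripper opens to 87 mm and grips with 3 to 60 N. Pads are 19 mm wide; open, the fingers measure 117 mm over their backs; the gripper's body (75 mm by 190 mm) begins 51 mm behind the grasp point.
Start: joints at [0.947, 0.527, 1.433, -0, 1.181, -0.178], TCP at [0.269, 0.564, 0.241] pointing down, gripper open.
Joint ranges: [-3.08, 3.08], [-0.75, 2.2], [0.22, 2.44], [-1.43, 4.57], [0, 2.65], [-2.85, 2.85]. Speed limits (rad/s): [2.79, 2.79, 3.14, 3.14, 3.14, 3.14].

### API

Orientations are given as a unit quaternion [x, y, z, w].
In Python, from rig import robot, cams gives the robot as it stands.
- The arm moves only by the shell command python3 -m pendant 'ROWS' [FORCE]. ROWS is JSON, a list of rows, each an object with "jaw": the opening, from 0 (shut) to 1 (fully open); "linear": the shift along the tool's x, y, z in cm, a list of three; "twist": the turn about the tool's z in degrees. A call has 1 to 12 rows; each row shifts and turns the commanded pose from where the row before left it, along the tool's axes as they then stand; what a row does not reach is not made up. A row lasts 1/12 s, in which the tool goes at most 41.7 mm and 7.16 degrees, less where a joint would pass 70% of its speed; a pose out of reach is approached as far as the arm can. A call is refused whole if a number of a shift passes 4.17 or a number of a turn 7.16, either way. A call with a gripper value outside its range is refused whole. The fingers move at their own pace and stop on an object; FORCE is the grip in N (left out, the last holds). Time passes only in rows, so rows that do not move let the fingers close. It gives the time, the measured TCP pose, the force, the opening and the grip force at its end, in the units of the state.
- robot.get_obs(): the state, without advancing time (a new reading comes with each control period).
- cams.camera(name): name is "scene" or "top"; returns a dict with "color" (480x640x3 uint8, blue, green, red), "depth" (480x640 float32, m along the optical axis (not along the pixel's ray), 0 where there is no reading), "fov_y" (degrees; the focal length in pixels is half the picture's height over the tangent of half this angle, whatever the lens; pixels are square), "cx", "cy" (the principal point, pixels), "k1" (the pictures are not rectified: a ray, as slopes to the right and down, at radius r is drawn at 1 + k1 r^2 times it, then the intrinsics apply), "view" (4x4, takes a point from world to camera coordinates). Camera axes: x right, y down, z forward; pixel columns grow to the right and rows downward; lengths in m; the calibration is good to about 2 mm. A picture is of the moment at which its call begins.
- robot.hand_in(): hands the job in; it is judged then, once.
The state is a dict: "time": time; "q": joint angles; "joint_velocities": joint speeds; "joint_torque": joint torques, N m; "position": TCP position; "tool_rot": TCP orientation; "ft_force": force on the tool from outside, world axes, zero at the start; "moment": the same for the moment, N m; "grip_width": finger opening in m; "grip_force": force on a finger pad.
Only numpy, scipy, OpenCV 4.12 (cv2) and the standard library are available. Lean on these libraries where they do the work, as an engineer would, in place of code of your own. Each camera call takes 0.05 s, during which the arm holds its last target. There are 200 camera calls.

## Working session

There is one attempt and no reset: what is moved stays moved. The work goes in short steps, Python scripts to look and compute and a shell command to move; the robot and the scene stay as the last step left them, time stands still between calls to the robot, and variables do not carry over. Pictures are saved under pics/ and viewed, at most 10 in all, crops included, and the job is handed in when it is done.

```bash
mkdir -p pics; ls
cat > h.py <<'E'
import numpy as np, cv2
from rig import robot, cams
def grab(n):
    c=cams.camera(n); c['f']=240/np.tan(np.radians(c['fov_y'])/2); c['V']=np.array(c['view']); return c
def onplane(c,uv,z):
    f=c['f'];K=np.array([[f,0,c['cx']],[0,f,c['cy']],[0,0,1]])
    uv=np.asarray(uv,float).reshape(-1,2)
    d=(uv-[c['cx'],c['cy']])/f; s=d.copy()
    for _ in range(20): s=d/(1+c['k1']*(s**2).sum(1,keepdims=True))
    R=c['V'][:3,:3];t=c['V'][:3,3]; o=-R.T@t
    w=np.c_[s,np.ones(len(s))]@R
    return o+w*((z-o[2])/w[:,2])[:,None]
E
python3 - <<'E'
from h import *
for n in('scene','top'):
    c=grab(n); cv2.imwrite(f'pics/{n}0.png',c['color']); np.savez(f'{n}0.npz',**{k:v for k,v in c.items()})
    print(n,c['fov_y'],c['k1'],c['V'].round(3).tolist())
print(robot.get_obs())
E
```

```text
pics
scene 47.46231966074592 0.016280680198538962 [[-0.533, 0.846, 0.017, 0.304], [0.446, 0.298, -0.844, -0.175], [-0.719, -0.443, -0.536, 1.585], [0.0, 0.0, 0.0, 1.0]]
top 46.5034357880683 -0.16911495740471758 [[0.018, -1.0, 0.001, -0.015], [-0.998, -0.018, -0.067, 0.549], [0.067, -0.0, -0.998, 1.366], [0.0, 0.0, 0.0, 1.0]]
{'time': 0.1, 'q': array([ 9.46501048e-01,  5.28376225e-01,  1.43376816e+00, -1.04194203e-05,
        1.18137551e+00, -1.78449177e-01]), 'joint_velocities': array([-0.00019178, -0.00116321, -0.00456147,  0.00043589,  0.00136262,
       -0.00174946]), 'joint_torque': array([-6.18606555e-04, -4.40984416e+01, -1.77150357e+01,  6.35360274e-02,
        5.34207956e-02, -5.12910367e-05]), 'position': array([0.269096  , 0.56342282, 0.24036949]), 'tool_rot': array([ 2.21079248e-01,  9.75255370e-01, -8.88921926e-04, -3.72035156e-04]), 'ft_force': array([ 0.93800284, -0.15245421,  0.07621644]), 'moment': array([-0.00657787, -0.02629208, -0.04434937]), 'grip_force': 0.0, 'grip_width': 0.0870007467574098}
```

View pics/top0.png

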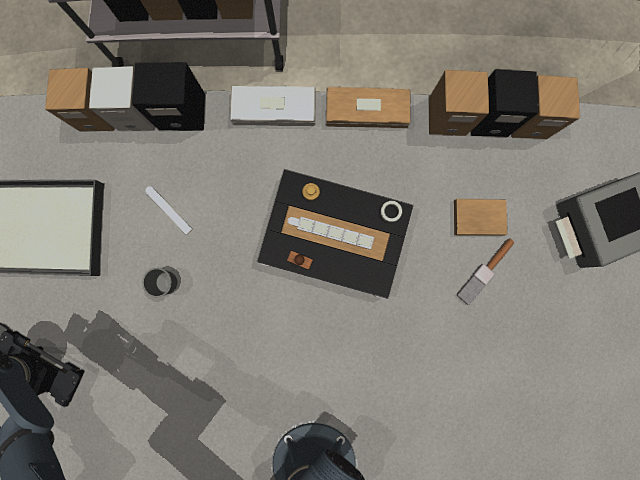

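View pics/scene0.png

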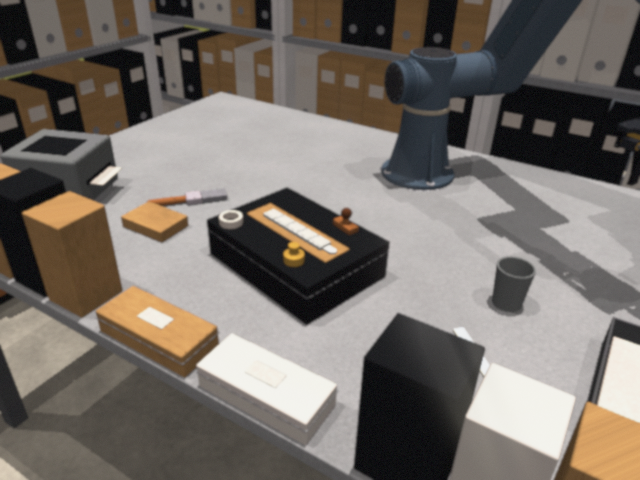

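The top view shows the case with the strip running from the pull tab at about (291,221) to its far end at (373,242). The weight is at (311,190), the tape at (391,211) and the stamp at (299,260). In the scene view the tab end is nearest the weight and stamp.

```bash
cat > m.py <<'E'
from h import *
from scipy.spatial.transform import Rotation as Ro
img={}
for n in('top','scene'):
    c=dict(np.load(n+'0.npz',allow_pickle=True)); c={k:(v.item() if v.ndim==0 else v) for k,v in c.items()}
    im=c['color']; hsv=cv2.cvtColor(im,cv2.COLOR_BGR2HSV)
    m=((hsv[...,0]>5)&(hsv[...,0]<25)&(hsv[...,1]>70)&(hsv[...,2]>90)).astype(np.uint8)
    box=(275,200,395,265) if n=='top' else (240,195,355,265)
    # field
    k=np.zeros_like(m); x0,y0,x1,y1=box; k[y0:y1,x0:x1]=1
    m=cv2.morphologyEx(m*k,cv2.MORPH_OPEN,np.ones((2,2)))
    cs=max(cv2.findContours(m,0,2)[0],key=cv2.contourArea)
    hull=cv2.convexHull(cs); poly=np.zeros_like(m); cv2.fillPoly(poly,[hull],1)
    P=onplane(c,cs,.09)
    r=cv2.minAreaRect((P[:,:2]*1000).astype(np.float32)); b=cv2.boxPoints(r); print(n,'field',r)
    s=((hsv[...,1]<70)&(hsv[...,2]>110)).astype(np.uint8)*cv2.erode(poly,np.ones((3,3)))
    sc=max(cv2.findContours(s,0,2)[0],key=cv2.contourArea)
    S=onplane(c,sc,.098); r2=cv2.minAreaRect((S[:,:2]*1000).astype(np.float32)); print(n,'strip+tab',r2)
    img[n]=im
t=cv2.resize(img['top'][190:260,270:410],None,fx=5,fy=5,interpolation=2); cv2.imwrite('pics/c.png',t)
R=Ro.from_quat(robot.get_obs()['tool_rot']).as_matrix(); print(R.round(3))
E
python3 m.py
```

```text
top field ((572.4703369140625, -42.8314208984375), (248.82461547851562, 67.5875244140625), 75.38714599609375)
top strip+tab ((577.9156494140625, -27.397918701171875), (208.22608947753906, 30.8670654296875), 75.42095947265625)
scene field ((600.2330322265625, -44.585174560546875), (253.37478637695312, 129.9899444580078), 75.1559066772461)
scene strip+tab ((577.7457885742188, -25.675987243652344), (213.05728149414062, 37.562767028808594), 75.48373413085938)
[[-0.902  0.431 -0.001]
 [ 0.431  0.902 -0.002]
 [ 0.    -0.002 -1.   ]]
```

View pics/c.png

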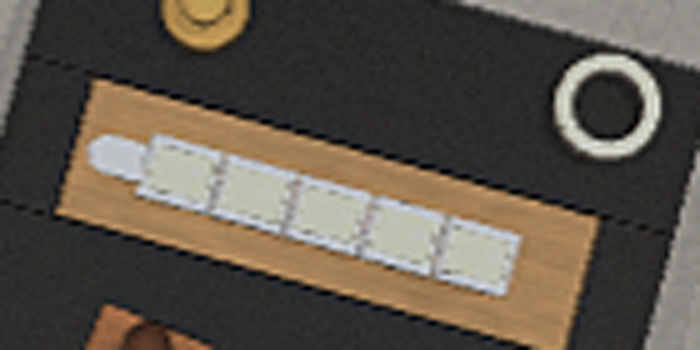

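The crop confirms the pull tab on the left (crop pixel 115,157) and section 5 at the right end (480,258). The field and strip fits put the strip centre at about (573,-42) mm. Its direction from tab to far end is d = (-0.252,-0.968), so section 1 is at about (591,28) mm and section 5 at (555,-112) mm. I'll move above section 1 with the jaw shut.

```bash
python3 -m pendant '[{"jaw":0,"linear":[-2.9,-1.9,0],"twist":0},{"jaw":0,"linear":[-2.9,-1.9,0],"twist":0},{"jaw":0,"linear":[-2.9,-1.9,0],"twist":0},{"jaw":0,"linear":[-2.9,-1.9,0],"twist":0},{"jaw":0,"linear":[-2.9,-1.9,0],"twist":0},{"jaw":0,"linear":[-2.9,-1.9,0],"twist":0},{"jaw":0,"linear":[-2.9,-1.9,0],"twist":0},{"jaw":0,"linear":[-2.9,-1.9,0],"twist":0},{"jaw":0,"linear":[-2.9,-1.9,0],"twist":0},{"jaw":0,"linear":[-2.9,-1.9,0],"twist":0},{"jaw":0,"linear":[-2.9,-1.9,0],"twist":0},{"jaw":0,"linear":[-2.9,-1.9,0],"twist":0}]' 20
python3 -m pendant '[{"jaw":0,"linear":[-2.9,-1.9,0],"twist":0},{"jaw":0,"linear":[-2.9,-1.9,0],"twist":0},{"jaw":0,"linear":[-2.9,-1.9,0],"twist":0},{"jaw":0,"linear":[-2.9,-1.9,0],"twist":0},{"jaw":0,"linear":[-2.9,-1.9,0],"twist":0},{"jaw":0,"linear":[0,0,0],"twist":7},{"jaw":0,"linear":[0,0,0],"twist":7},{"jaw":0,"linear":[0,0,0],"twist":7},{"jaw":0,"linear":[0,0,0],"twist":7},{"jaw":0,"linear":[0,0,0],"twist":7},{"jaw":0,"linear":[0,0,0],"twist":7},{"jaw":0,"linear":[0,0,0],"twist":7}]'
python3 -m pendant '[{"jaw":0,"linear":[0,0,0],"twist":7},{"jaw":0,"linear":[0,0,0],"twist":7},{"jaw":0,"linear":[0,0,0],"twist":7},{"jaw":0,"linear":[0,0,0],"twist":7},{"jaw":0,"linear":[0,0,0],"twist":2},{"jaw":0,"linear":[0,0,0],"twist":0},{"jaw":0,"linear":[0,0,0],"twist":0}]'
cat > e.py <<'E'
from h import *
from scipy.spatial.transform import Rotation as Ro
o=robot.get_obs();R=Ro.from_quat(o['tool_rot']).as_matrix()
d=np.array([-.252,-.968,0]);c=np.array([.5733,-.0418,.098])
print('yaw',np.degrees(np.arctan2(R[1,0],R[0,0])),'tilt',R[:,2].round(4),'t',o['time'],o['position'],o['ft_force'],o['grip_width'],o['q'].round(3))
for s in(-72,72): print(s,'tool cm',(R.T@(c+d*s/1000+[0,0,.019]-o['position'])*100).round(2))
E
python3 e.py
```

```text
time: 1.1
position: [0.4854, 0.2065, 0.241]
tool_rot: [0.221, 0.975, -0.0, -0.0]
ft_force: [0.8, 0.4, -0.1]
grip_width: 0.0152
grip_force: 0.0
time: 2.1
position: [0.5746, 0.0599, 0.2407]
tool_rot: [0.608, 0.794, -0.0, -0.001]
ft_force: [-0.1, -0.1, 0.1]
grip_width: 0.0003
grip_force: 0.0
time: 2.68
position: [0.5747, 0.0599, 0.2409]
tool_rot: [0.791, 0.612, -0.0, -0.0]
ft_force: [-0.4, -0.4, 0.2]
grip_width: 0.0001
grip_force: 0.0
yaw 75.52616014291259 tilt [-9.e-04  1.e-04 -1.e+00] t 2.6833 [0.57469953 0.05993787 0.24088829] [-0.37614766 -0.35984377  0.24142166] 8.065428498874798e-05 [-0.089  0.465  1.553 -0.     1.125  0.163]
-72 tool cm [-2.68  2.43 12.39]
72 tool cm [-17.09   2.4   12.39]
```

```bash
python3 -m pendant '[{"jaw":0,"linear":[-1.3,1.2,1],"twist":0},{"jaw":0,"linear":[-1.3,1.2,2],"twist":0},{"jaw":0,"linear":[0,0,2.5],"twist":0},{"jaw":0,"linear":[0,0,2.5],"twist":0},{"jaw":0,"linear":[0,0,1.8],"twist":0},{"jaw":0,"linear":[0,0,1],"twist":0},{"jaw":0,"linear":[0,0,0.5],"twist":0},{"jaw":0,"linear":[0,0,0],"twist":0},{"jaw":0,"linear":[0,0,0],"twist":0}]'
python3 - <<'E'
import runpy; runpy.run_path('e.py')
from h import *
for n in('top','scene'):
    c=grab(n)['color']
    a=c[180:280,250:420] if n=='top' else c[140:270,220:390]
    cv2.imwrite(f'pics/{n}1.png',cv2.resize(a,None,fx=4,fy=4,interpolation=2))
E
```

```text
time: 3.43
position: [0.5923, 0.0287, 0.1289]
tool_rot: [0.791, 0.612, 0.0, 0.0]
ft_force: [-0.2, 0.3, 0.0]
grip_width: 0.0006
grip_force: 0.0
yaw 75.48580939438263 tilt [ 1.2e-03 -2.0e-04 -1.0e+00] t 3.4333 [0.5922999  0.02873617 0.12886988] [-0.15392436  0.32898054  0.03606787] 0.0006448682886214456 [-0.14   0.631  1.613 -0.     0.897  0.114]
-72 tool cm [-0.1  -0.06  1.19]
72 tool cm [-14.51  -0.08   1.19]
```

View pics/scene1.png

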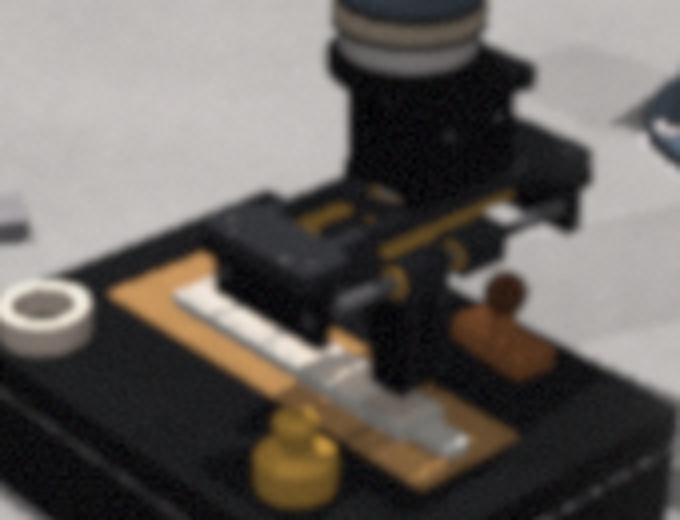

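The scene crop shows the shut fingertips (about 395,385 in the crop) just above the tab-end section, with the tab at (450,440). The weight and stamp are clear of the gripper. I'll descend gently now.

```bash
python3 -m pendant '[{"jaw":0,"linear":[-0.1,0,0.3],"twist":0},{"jaw":0,"linear":[0,0,0.3],"twist":0},{"jaw":0,"linear":[0,0,0.3],"twist":0},{"jaw":0,"linear":[0,0,0.1],"twist":0},{"jaw":0,"linear":[0,0,0],"twist":0},{"jaw":0,"linear":[0,0,0],"twist":0}]'
python3 -m pendant '[{"jaw":0,"linear":[0,0,0.1],"twist":0},{"jaw":0,"linear":[0,0,0.1],"twist":0},{"jaw":0,"linear":[0,0,0],"twist":0},{"jaw":0,"linear":[0,0,0],"twist":0}]'; python3 e.py
```

```text
time: 4.03
position: [0.5913, 0.0278, 0.1181]
tool_rot: [0.791, 0.612, -0.0, -0.0]
ft_force: [-0.1, -0.2, -0.4]
grip_width: 0.0
grip_force: 0.0
time: 4.37
position: [0.5916, 0.0277, 0.1164]
tool_rot: [0.791, 0.612, 0.0, 0.0]
ft_force: [0.2, -0.2, 1.1]
grip_width: 0.0005
grip_force: 0.7
yaw 75.45699416605 tilt [ 4.e-04 -1.e-04 -1.e+00] t 4.3667 [0.59163194 0.0277226  0.11643551] [ 0.21936768 -0.2258159   1.13657406] 0.0005247004837920914 [-0.142  0.649  1.621  0.     0.871  0.112]
-72 tool cm [ 0.01 -0.02 -0.06]
72 tool cm [-14.39  -0.03  -0.06]
```

Contact, about 1.1 N at z≈0.1165. I'll press to about 3 mm.

```bash
python3 -m pendant '[{"jaw":0,"linear":[0,0,0.1],"twist":0},{"jaw":0,"linear":[0,0,0.1],"twist":0},{"jaw":0,"linear":[0,0,0],"twist":0},{"jaw":0,"linear":[0,0,0],"twist":0}]'
python3 -m pendant '[{"jaw":0,"linear":[0,0,0.1],"twist":0},{"jaw":0,"linear":[0,0,0],"twist":0},{"jaw":0,"linear":[0,0,0],"twist":0},{"jaw":0,"linear":[0,0,0],"twist":0}]'; python3 e.py
```

```text
time: 4.7
position: [0.5917, 0.0277, 0.1145]
tool_rot: [0.791, 0.612, 0.0, 0.0]
ft_force: [-0.1, -0.5, 3.4]
grip_width: 0.0007
grip_force: 1.6
time: 5.03
position: [0.5917, 0.0277, 0.1134]
tool_rot: [0.791, 0.612, 0.0, 0.0]
ft_force: [-0.2, 0.1, 3.7]
grip_width: 0.0005
grip_force: 2.1
yaw 75.45639344173097 tilt [ 6.e-04 -1.e-04 -1.e+00] t 5.0333 [0.59167632 0.02773164 0.11343837] [-0.23951862  0.09045682  3.7192959 ] 0.000481125845609075 [-0.142  0.653  1.623  0.     0.865  0.112]
-72 tool cm [ 0.01 -0.03 -0.36]
72 tool cm [-14.39  -0.04  -0.36]
```

```bash
python3 -m pendant '[{"jaw":0,"linear":[-0.2,0,0.03],"twist":0},{"jaw":0,"linear":[-0.3,0,0],"twist":0},{"jaw":0,"linear":[-0.3,0,0],"twist":0},{"jaw":0,"linear":[-0.3,0,0],"twist":0},{"jaw":0,"linear":[-0.3,0,0],"twist":0},{"jaw":0,"linear":[-0.3,0,0],"twist":0},{"jaw":0,"linear":[-0.3,0,0],"twist":0},{"jaw":0,"linear":[-0.3,0,0],"twist":0},{"jaw":0,"linear":[-0.3,0,0],"twist":0},{"jaw":0,"linear":[-0.3,0,0],"twist":0},{"jaw":0,"linear":[-0.3,0,0],"twist":0},{"jaw":0,"linear":[-0.3,0,0],"twist":0}]'; python3 e.py
```

```text
time: 6.03
position: [0.5825, -0.0064, 0.1129]
tool_rot: [0.791, 0.612, -0.0, -0.0]
ft_force: [0.8, 3.7, 4.5]
grip_width: 0.0005
grip_force: 2.3
yaw 75.454128115624 tilt [-1.e-04  0.e+00 -1.e+00] t 6.0333 [ 0.5825451  -0.00641653  0.112943  ] [0.78496344 3.72886635 4.51748275] 0.0005057332532037752 [-0.203  0.645  1.648  0.     0.849  0.051]
-72 tool cm [ 3.54 -0.   -0.41]
72 tool cm [-1.086e+01 -1.000e-02 -4.100e-01]
```

```bash
python3 -m pendant '[{"jaw":0,"linear":[-0.3,0,0],"twist":0},{"jaw":0,"linear":[-0.3,0,0],"twist":0},{"jaw":0,"linear":[-0.3,0,0],"twist":0},{"jaw":0,"linear":[-0.3,0,0],"twist":0},{"jaw":0,"linear":[-0.3,0,0],"twist":0},{"jaw":0,"linear":[-0.3,0,0],"twist":0},{"jaw":0,"linear":[-0.3,0,0],"twist":0},{"jaw":0,"linear":[-0.3,0,0],"twist":0},{"jaw":0,"linear":[-0.3,0,0],"twist":0},{"jaw":0,"linear":[-0.3,0,0],"twist":0},{"jaw":0,"linear":[-0.3,0,0],"twist":0},{"jaw":0,"linear":[-0.3,0,0],"twist":0}]'; python3 e.py
```

```text
time: 7.03
position: [0.5735, -0.0412, 0.1129]
tool_rot: [0.791, 0.612, -0.0, -0.0]
ft_force: [0.8, 3.1, 4.7]
grip_width: 0.0003
grip_force: 2.3
yaw 75.45692955946105 tilt [-1.e-04  1.e-04 -1.e+00] t 7.0333 [ 0.57347767 -0.04124597  0.11293492] [0.80605674 3.11045047 4.67915585] 0.0003166318145394007 [-0.266  0.637  1.668  0.     0.837 -0.012]
-72 tool cm [ 7.14  0.   -0.41]
72 tool cm [-7.26 -0.01 -0.41]
```

```bash
python3 -m pendant '[{"jaw":0,"linear":[-0.3,0,0],"twist":0},{"jaw":0,"linear":[-0.3,0,0],"twist":0},{"jaw":0,"linear":[-0.3,0,0],"twist":0},{"jaw":0,"linear":[-0.3,0,0],"twist":0},{"jaw":0,"linear":[-0.3,0,0],"twist":0},{"jaw":0,"linear":[-0.3,0,0],"twist":0},{"jaw":0,"linear":[-0.3,0,0],"twist":0},{"jaw":0,"linear":[-0.3,0,0],"twist":0},{"jaw":0,"linear":[-0.3,0,0],"twist":0},{"jaw":0,"linear":[-0.3,0,0],"twist":0},{"jaw":0,"linear":[-0.3,0,0],"twist":0},{"jaw":0,"linear":[-0.3,0,0],"twist":0}]'; python3 -m pendant '[{"jaw":0,"linear":[-0.3,0,0],"twist":0},{"jaw":0,"linear":[-0.3,0,0],"twist":0},{"jaw":0,"linear":[-0.3,0,0],"twist":0},{"jaw":0,"linear":[-0.3,0,0],"twist":0},{"jaw":0,"linear":[-0.3,0,0],"twist":0},{"jaw":0,"linear":[-0.3,0,0],"twist":0},{"jaw":0,"linear":[-0.3,0,0],"twist":0},{"jaw":0,"linear":[-0.3,0,0],"twist":0},{"jaw":0,"linear":[-0.3,0,0],"twist":0},{"jaw":0,"linear":[-0.3,0,0],"twist":0},{"jaw":0,"linear":[-0.3,0,0],"twist":0},{"jaw":0,"linear":[-0.3,0,0],"twist":0}]'; python3 e.py
```

```text
time: 8.03
position: [0.5645, -0.0761, 0.1129]
tool_rot: [0.791, 0.612, -0.0, -0.0]
ft_force: [0.7, 3.5, 5.0]
grip_width: 0.0004
grip_force: 2.3
time: 9.03
position: [0.5554, -0.1109, 0.1129]
tool_rot: [0.791, 0.612, -0.0, -0.0]
ft_force: [1.2, 3.6, 5.5]
grip_width: 0.0005
grip_force: 2.3
yaw 75.45684169737716 tilt [-1.e-04  1.e-04 -1.e+00] t 9.0333 [ 0.55540461 -0.11093066  0.11292158] [1.18843946 3.62099153 5.45655843] 0.0005241684203066208 [-0.394  0.629  1.69  -0.     0.823 -0.141]
-72 tool cm [14.34  0.   -0.41]
72 tool cm [-0.06 -0.01 -0.41]
```

Centred on section 5. I'll let it settle and check with a picture.

```bash
python3 -m pendant '[{"jaw":0,"linear":[0,0,0],"twist":0},{"jaw":0,"linear":[0,0,0],"twist":0},{"jaw":0,"linear":[0,0,0],"twist":0},{"jaw":0,"linear":[0,0,0],"twist":0}]'
python3 - <<'E'
from h import *
c=grab('scene')['color'];cv2.imwrite('pics/s2.png',cv2.resize(c[140:270,200:390],None,fx=4,fy=4,interpolation=2))
E
```

```text
time: 9.37
position: [0.5554, -0.1114, 0.113]
tool_rot: [0.791, 0.612, -0.001, 0.0]
ft_force: [-0.7, -2.6, 4.1]
grip_width: 0.0006
grip_force: 2.3
```

View pics/s2.png

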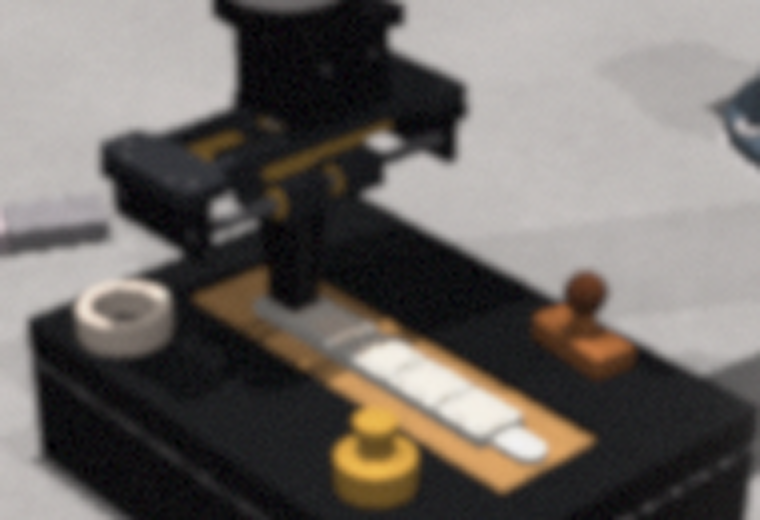

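The fingertips rest on the last section (about 295,300 in the crop), and the weight, tape and stamp have not moved. I'm handing in.

```bash
python3 -c "
from rig import robot
print(robot.hand_in())"
```

```text
the job is handed in; nothing more can be done
None
```

I rubbed the strip down from the tab section to the last one in a single pass and handed the job in at about 9.4 s, with the fingertips still resting on the last section at about 4 N (roughly 3 mm deep, estimated from tool height and force). The hand-in returned no verdict, so I can't confirm that it passed.

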